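# Serve the matcha biscuit with the turner

### The job

Pick up the red-handled turner, slide its blade under the green matcha biscuit lying against the low steel rail, and lift the biscuit on the blade. Bring it to the white plate and, from just above it, tip the biscuit gently off so that it lies flat, right way up and well inside the plate, then lay the turner down flat on the bench, clear of the plate. Never touch the biscuit with the gripper, and leave the brown biscuit and the plate where they are.

Things in the scene. Friction and masses are not known exactly. Their poses are not given: they have to be found in the camera images.
- turner_grip (a point): Turner, 150 g: flat steel blade 100 long, 70 wide, 2 thick, lying on the bench; neck; level red handle 18 wide, 20 tall. Point: where to grip, mid-section of the handle, 52 above the blade's underside. x runs from handle to blade, z up. Ahead of the point: neck 30, blade's rear edge 55, front edge 155; handle ends 65 behind. Balances on its blade. Biscuits slide off it beyond 15 deg. (mm)
- matcha_mid (a point): Green round biscuit with pale dots, 70 across, 10 thick, 30 g, loose; lower edge bevelled (4 high, 6 wide) so a blade flat on the bench gets under. Point: its centre, 5 above its underside; z out of its top. At the start x points square at the steel rail (16 high, 1 mm off): pushed that way it stops there and the blade goes under. (mm)
- choco_mid (a point): Dark brown round biscuit of the same size and shape in the same row along the rail, 110 from the green one, centre to centre. Point: its centre. Leave it alone. (mm)
- plate: White round plate, loose, 450 g, 210 across the rim; flat inside to 80 from the centre, inner floor 5 above the bench, rim 14 high. Origin: centre of its underside, z up. (mm)
Not all that is in view belongs to the job. Leave any blue, purple or turquoise look-alike of the part that bears turner_grip alone.

How it is judged:
On the way:
1. the green biscuit is carried on the turner, clear of the bench (its centre over 25 mm up), without the gripper touching it (height (world z) of matcha_mid above 0.025 m and contact force between turner and matcha above 0.03 N and contact force between the fingers and matcha below 0.05 N), for 0.2 s.
At the end, for the whole second after the job is handed in: The green biscuit is at rest on the plate's floor, within 50 mm of the plate's centre, right way up and level to 10 degrees; the turner lies at rest with its blade flat on the bench (handle level to 10 degrees, grip point under 62 mm high), touching neither the plate nor the biscuit (horizontal distance between matcha_mid and plate below 0.05 m and angle between each of matcha_mid, turner_grip's own z axis and vertical below 0.17 rad and z of matcha_mid in the frame of plate between 0.005 and 0.018 m and linear speed of each of matcha, turner below 0.02 m/s and height (world z) of turner_grip below 0.062 m and contact force between turner and plate below 0.02 N and contact force between turner and matcha below 0.02 N).
It fails at once if the gripper touches the green biscuit (contact force between the fingers and matcha above 0.2 N).
It fails at once if the green biscuit is flung or dropped from a height (faster than 1.3 m/s) (linear speed of matcha above 1.3 m/s).
It fails at once if the brown biscuit is moved more than 25 mm (distance of choco_mid from where it was at the start of the episode above 0.025 m).
It fails at once if the plate is moved more than 40 mm (distance of plate from where it was at the start of the episode above 0.04 m).
It also fails if it takes over 69 s, if anything falls off the work surface, if the arm or the gripper's body presses on something with over 40 N, if the wrist force passes 120 N, or if a joint passes its speed limit or range.

### The arm

A 6-joint arm with a two-finger parallel gripper is mounted at the origin on the work surface. World frame = base frame: x ahead of the robot, y to its left, z up, the work surface at z = 0. Lengths are in m, angles in rad, forces in N, time in s.
With the tool pointing down it reaches from about 0.275 to 0.825 m from the base axis. Payload 5.2 kg.
Tool frame: the origin (TCP) lies at the very end of the fingers, on their centre line; the grasp point (between the pads) lies manip.tcp_to_grasp behind it (manip.tcp_to_grasp is the distance from the TCP to the grasp point, in m); y points along the fingers, z is the direction in which the jaws open and shut, and the axes are right-handed (so a half turn about y gives the same grasp; the last joint's range is limited). The gripper opens to 93 mm and grips with 3 to 60 N. Pads are 15 mm wide; open, the fingers measure 128 mm over their backs; the gripper's body (75 mm by 188 mm) begins 65 mm behind the grasp point.
Start: joints at [-1.309, 0.259, 1.535, -0, 1.348, -0.203], TCP at [0.247, -0.492, 0.219] pointing down, gripper open.
Joint ranges: [-3.14, 3.14], [-0.91, 2.08], [0.19, 2.58], [-1.22, 4.36], [0.22, 2.71], [-3.12, 3.12]. Speed limits (rad/s): [2.57, 2.57, 3.14, 3.14, 3.14, 3.14].

### API

Orientations are given as a rotation vector (axis times angle).
In Python, from rig import manip gives the robot as it stands.
- The arm moves only by the shell command python3 -m pendant 'ROWS' [FORCE]. ROWS is JSON, a list of rows, each a list of 7 numbers: the shift along the tool's x, y, z in units of 0.12 m (1.0 is 0.12 m), then the turn, a rotation vector about the tool's x, y, z in units of 180 degrees (1.0 is 180 degrees), then the opening, from 0 (shut) to 1 (fully open). In form: [[dx, dy, dz, ax, ay, az, jaw], ...]. A call has 1 to 5 rows; each row is the pose to reach, as a shift and turn from the pose measured when the call began, along the tool's axes at that moment, turning the shorter way round; what a row does not reach only later rows make up. A row lasts 1/10 s, in which the tool goes at most 50 mm and 8.59 degrees, less where a joint would pass 70% of its speed; a pose out of reach is approached as far as the arm can. A call with a number of a shift or a turn outside -1 to 1 is refused whole. A call with a gripper value outside its range is refused whole. The fingers move at their own pace and stop on an object; FORCE is the grip in N (left out, the last holds). Time passes only in rows, so rows that repeat a pose let the fingers close. It gives the time, the measured TCP pose, the force and the opening at its end, in the units of the state.
- manip.get_obs(): the state, without advancing time (a new reading comes with each control period).
- manip.camera(name): name is "scene" or "top" or "wrist"; returns (picture, depth): 480x640x3 uint8, red, green, blue; 480x640 float32, m along the optical axis (not along the pixel's ray), 0 where there is no reading.
- manip.get_calibration(name): a dict with "K" (3x3 intrinsics, pixels), "D" ([k1, k2, p1, p2, k3] as OpenCV has them; the pictures are not rectified), "world_from_camera" (4x4, takes a point from camera to world coordinates). Camera axes: x right, y down, z forward; pixel columns grow to the right and rows downward; lengths in m; the calibration is good to about 2 mm. A picture is of the moment at which its call begins: read the wrist's pose just before it. get_calibration takes no time and is no camera call; for the wrist camera it gives the pose at the moment of the call.
- manip.sign_off(): hands the job in, once; it reports no verdict.
The state is a dict: "clock": time; "joint_pos": joint angles; "joint_vel": joint speeds; "effort": joint torques, N m; "tool_pos": TCP position; "tcp_rot": TCP orientation; "ft_force": force on the tool from outside, world axes, zero at the start; "moment": the same for the moment, N m; "grip_width": finger opening in m.
Only numpy, scipy, OpenCV 4.12 (cv2) and the standard library are available. Lean on these libraries where they do the work, as an engineer would, in place of code of your own. Each camera call takes 0.05 s, during which the arm holds its last target.

## Working session

There is one attempt and no reset: what is moved stays moved. The work goes in short steps, Python scripts to look and compute and a shell command to move; the robot and the scene stay as the last step left them, time stands still between calls to the robot, and variables do not carry over. Pictures are saved under pics/ and viewed, and the job is handed in when it is done.

```bash
ls; mkdir -p pics
python3 - <<'E'
from rig import manip
import cv2,numpy as np
o=manip.get_obs(); print(o, manip.tcp_to_grasp)
for n in ['top','scene']:
    p,d=manip.camera(n); np.savez(f'pics/{n}0.npz',p=p,d=d); cv2.imwrite(f'pics/{n}0.png',p[:,:,::-1])
    c=manip.get_calibration(n); print(n,c)
E
```

```text
pics
{'clock': 0.0, 'joint_pos': array([-1.30878657e+00,  2.59301133e-01,  1.53607841e+00, -1.15155529e-05,
        1.34798543e+00, -2.02818432e-01]), 'joint_vel': array([0.00211392, 0.00017496, 0.00066682, 0.00114148, 0.00048654,
       0.00199083]), 'effort': array([ 2.40938942e-03, -4.37297809e+01, -2.83997977e+01,  7.20188068e-02,
        4.12342732e-02, -1.56324213e-04]), 'tool_pos': array([ 0.24641271, -0.49110491,  0.21784211]), 'tcp_rot': array([-0.46464572,  1.9645917 , -1.9610191 ]), 'ft_force': array([ 0.36893984,  0.04235028, -0.44356041]), 'moment': array([0.02471909, 0.01537948, 0.00520064]), 'grip_width': 0.0929671952325872} 0.0188
top {'K': array([[443.63987429,   0.        , 313.29771613],
       [  0.        , 443.63987429, 236.56529297],
       [  0.        ,   0.        ,   1.        ]]), 'D': array([-0.09854887,  0.        ,  0.        ,  0.        ,  0.        ]), 'world_from_camera': array([[ 0.02135187, -0.99303365,  0.11588041,  0.37443916],
       [-0.99971223, -0.01993903,  0.01333788, -0.01189986],
       [-0.01093442, -0.11613185, -0.99317362,  0.97675985],
       [ 0.        ,  0.        ,  0.        ,  1.        ]])}
scene {'K': array([[598.97154505,   0.        , 325.09009576],
       [  0.        , 598.97154505, 244.62121028],
       [  0.        ,   0.        ,   1.        ]]), 'D': array([-0.13831347,  0.        ,  0.        ,  0.        ,  0.        ]), 'world_from_camera': array([[ 0.54797608,  0.56519864, -0.61666256,  1.2924081 ],
       [ 0.83619223, -0.35032039,  0.42196941, -0.60002547],
       [ 0.02246707, -0.74687759, -0.6645819 ,  0.97834941],
       [ 0.        ,  0.        ,  0.        ,  1.        ]])}
```

View pics/top0.png

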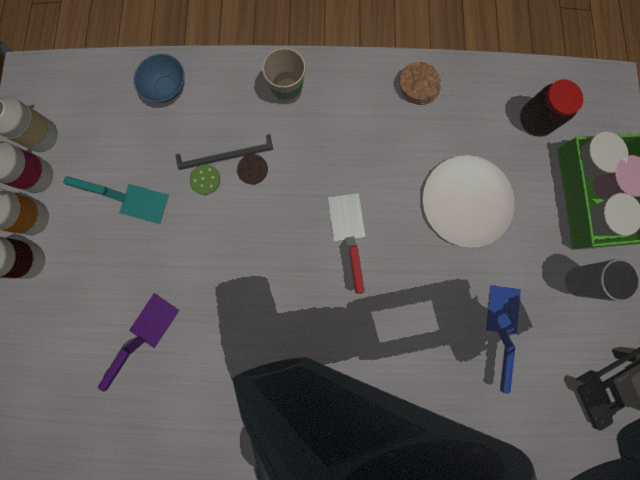

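View pics/scene0.png

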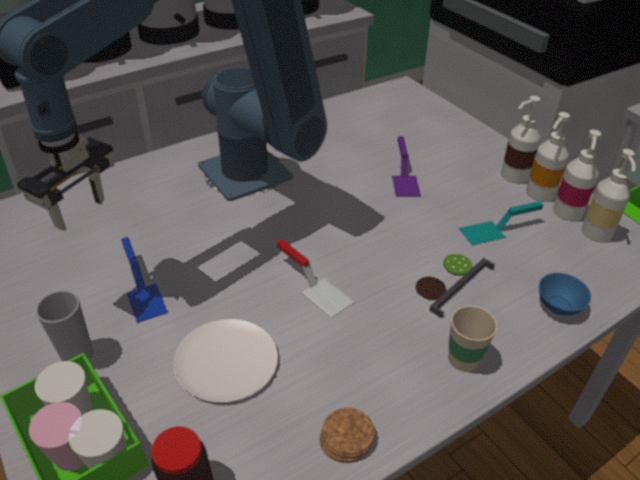

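The red-handled turner is at top px (357,268) handle and (347,217) blade. Things it could be confused with are the turquoise turner (95,187), the purple one (122,362) and the blue one (507,360), plus the jar with the red lid (563,97). The green biscuit is at (205,180), the brown one at (252,169), the rail runs from (180,162) to (270,142), and the plate is at (468,201). Next I'll measure these.

```bash
cat > h.py <<'E'
import numpy as np,cv2
from rig import manip
def cloud(d,c):
    K,D,T=np.array(c['K']),np.array(c['D']),np.array(c['world_from_camera'])
    h,w=d.shape; u,v=np.meshgrid(np.arange(w),np.arange(h))
    n=cv2.undistortPoints(np.stack([u,v],-1).reshape(-1,1,2).astype(float),K,D).reshape(h,w,2)
    P=np.dstack([n[...,0]*d,n[...,1]*d,d]); return P@T[:3,:3].T+T[:3,3]
def rect(P): # min area rect in xy (mm)
    return cv2.minAreaRect((P[:,:2]*1000).astype(np.float32))
def box(m,u0,u1,v0,v1):
    b=np.zeros_like(m);b[v0:v1,u0:u1]=1;return m&b
E
python3 - <<'E'
from h import *
for n,R in [('top',dict(h=(340,375,235,300),b=(320,375,185,250),g=(185,225,160,198),c=(234,272,150,190),p=(415,520,150,252))),('scene',dict(h=(270,320,235,270),b=(300,360,275,320),g=(438,478,250,280),c=(412,450,274,302),p=(168,285,315,405)))]:
    z=np.load(f'pics/{n}0.npz');p=z['p'];d=z['d'];X=cloud(d,manip.get_calibration(n))
    hsv=cv2.cvtColor(p,cv2.COLOR_RGB2HSV);H,S,V=[hsv[...,i].astype(int) for i in range(3)]
    ok=d>0
    M=dict(h=((H<8)|(H>172))&(S>150),b=(V>185)&(S<40) if n=='top' else (V>170)&(S<40),g=(H>30)&(H<75)&(S>90),c=(V<75),p=(V>150)&(S<60))
    for k,r in R.items():
        m=box(M[k]&ok,*r)
        cm,lab,st,_=cv2.connectedComponentsWithStats(m.astype(np.uint8)); 
        m=lab==1+np.argmax(st[1:,4])
        P=X[m]; 
        if k in 'gc': 
            (a,b),rr=cv2.minEnclosingCircle((P[:,:2]*1000).astype(np.float32))
            print(n,k,len(P),'circ',a,b,rr,'z',np.median(P[:,2]))
        else: print(n,k,len(P),'mean',P.mean(0).round(4),'rect',rect(P),'zpct',np.percentile(P[:,2],[5,50,95]).round(4))
    if n=='top':
        for q in [(192,160),(205,158),(225,154),(240,151),(255,148)]:
            print(q,X[q[1]-3:q[1]+4,q[0]].round(3)[:, :].tolist())
    for q in [(300,300),(300,200),(150,250)]: print('bench',X[q[1],q[0]].round(4))
E
```

```text
top h 338 mean [ 0.4153 -0.0894  0.0616] rect ((415.6500244140625, -89.43595886230469), (96.44792175292969, 15.129897117614746), 8.8643159866333) zpct [0.0588 0.0616 0.0645]Traceback (most recent call last):
  File "<stdin>", line 10, in <module>
    return _wrapfunc(a, 'argmax', axis=axis, out=out, **kwds)
    return bound(*args, **kwds)
ValueError: attempt to get argmax of an empty sequence
```

Run:
```python
import cv2
p=cv2.imread('pics/top0.png')
a=cv2.resize(p[120:310,170:390],None,fx=3.6,fy=3.1,interpolation=cv2.INTER_CUBIC)
cv2.imwrite('pics/crop1.png',cv2.resize(p[120:310,170:390],(790,590*1)[:2] if 0 else (690,596),interpolation=cv2.INTER_CUBIC))
```

```text
(no output)
```

View pics/crop1.png

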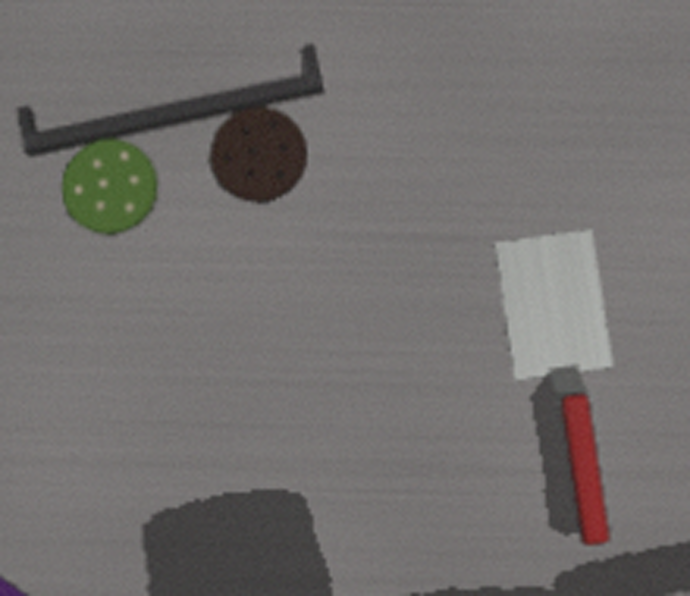

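The crop shows one red-handled turner (handle about (585,470), blade (553,305)), and the green dotted biscuit (110,187) lies against the rail, so the choice is confirmed. My blade colour threshold was too tight, so I'll loosen it.

```bash
cat > m.py <<'E'
from h import *
for n,R in [('top',dict(h=(340,375,235,300),b=(320,375,185,250),g=(185,225,160,198),c=(236,272,156,190),r=(174,275,130,170),p=(415,520,150,252))),('scene',dict(h=(270,320,235,270),b=(300,360,275,320),g=(438,478,250,280),c=(412,450,274,302),p=(168,285,315,405)))]:
    z=np.load(f'pics/{n}0.npz');p=z['p'];d=z['d'];X=cloud(d,manip.get_calibration(n))
    hsv=cv2.cvtColor(p,cv2.COLOR_RGB2HSV);H,S,V=[hsv[...,i].astype(int) for i in range(3)]
    ok=d>0
    M=dict(h=((H<8)|(H>172))&(S>150),b=(V>145)&(S<40),g=(H>30)&(H<75)&(S>90),c=(V<75),r=(V<75)&(X[...,2]>.01),p=(V>140)&(S<60))
    for k,r in R.items():
        m=box(M[k]&ok,*r)
        cm,lab,st,_=cv2.connectedComponentsWithStats(m.astype(np.uint8)); 
        if cm<2: print(n,k,'none',V[box(ok,*r)].max());continue
        m=lab==1+np.argmax(st[1:,4])
        P=X[m]; 
        if k in 'gcp': 
            (a,b),rr=cv2.minEnclosingCircle((P[:,:2]*1000).astype(np.float32))
            print(n,k,len(P),'mean',P.mean(0).round(4),'circ',a,b,rr,'z',np.percentile(P[:,2],[5,50,95]).round(4))
        else: 
            pc=np.linalg.svd((P[:,:2]-P[:,:2].mean(0)),full_matrices=False)[2][0]
            print(n,k,len(P),'mean',P.mean(0).round(4),'rect',rect(P),'axis',pc,'zpct',np.percentile(P[:,2],[5,50,95]).round(4))
    for q in [(300,300),(300,200),(150,250)]: print('bench',X[q[1],q[0]].round(4))
E
python3 m.py
```

```text
top h 338 mean [ 0.4153 -0.0894  0.0616] rect ((415.6500244140625, -89.43595886230469), (96.44792175292969, 15.129897117614746), 8.8643159866333) axis [-0.98698136 -0.16083469] zpct [0.0588 0.0616 0.0645]
top b 1333 mean [ 0.5349 -0.0709  0.002 ] rect ((534.4622192382812, -71.07647705078125), (99.85771179199219, 69.21944427490234), 9.193342208862305) axis [-0.98712693 -0.15993882] zpct [-0.0009  0.002   0.0047]
top g 631 mean [0.613  0.2492 0.0098] circ 615.6776733398438 249.09088134765625 35.695369720458984 z [0.007  0.0098 0.0127]
top c 705 mean [0.6367 0.1421 0.01  ] circ 639.5986938476562 143.177978515625 35.95429992675781 z [0.007  0.0101 0.0129]
top r 619 mean [0.6676 0.2059 0.0154] rect ((675.887451171875, 207.85018920898438), (33.836875915527344, 219.50006103515625), 12.948662757873535) axis [ 0.22575476 -0.97418417] zpct [0.0117 0.0154 0.0187]
top p 6526 mean [ 0.5757 -0.3451  0.0069] circ 578.567626953125 -345.69512939453125 108.2490005493164 z [0.0024 0.0061 0.0136]
bench [0.3483 0.0272 0.0018]
bench [ 0.5705  0.0328 -0.0012]
bench [0.4504 0.3668 0.0026]
scene h 290 mean [
[... 181 characters left out ...]
 0.0638]
scene b 1604 mean [ 0.5345 -0.0843  0.0008] rect ((532.56494140625, -68.55351257324219), (124.73106384277344, 142.05935668945312), 58.52923583984375) axis [ 0.75269153 -0.65837334] zpct [-0.0028  0.0008  0.0043]
scene g 419 mean [0.6166 0.2451 0.0092] circ 616.5292358398438 248.45921325683594 36.458866119384766 z [0.0052 0.0093 0.0126]
scene c 592 mean [0.6498 0.1385 0.0098] circ 650.2725219726562 135.4304656982422 42.901756286621094 z [0.0052 0.0095 0.0157]
scene p 9913 mean [ 0.5685 -0.3422  0.0043] circ 561.7879638671875 -345.0875244140625 172.05128479003906 z [-0.0024  0.0042  0.0125]
bench [ 0.5089 -0.1272 -0.0018]
bench [ 0.197   0.0636 -0.0014]
bench [ 0.1753 -0.3526 -0.0006]
```

```bash
cat > go.py <<'E'
from h import *
from scipy.spatial.transform import Rotation as Ro
# tool: y=down, x=turner forward, z=left ; yaw deg, pitch deg (positive = blade nose down)
def Rt(yaw,pitch=0,roll=0,flip=False):
    B=np.array([[1,0,0],[0,0,1],[0,-1,0]],float).T  # columns tool x,y,z in turner frame
    B=np.column_stack([[1,0,0],[0,0,-1],[0,1,0]])
    if flip: B=np.column_stack([[-1,0,0],[0,0,-1],[0,-1,0]])
    return Ro.from_euler('ZYX',[yaw,pitch,roll],degrees=True)*Ro.from_matrix(B)
def rows(p,R=None,o=None):
    o=o or manip.get_obs(); R0=Ro.from_rotvec(o['tcp_rot'])
    s=R0.inv().apply(np.array(p)-o['tool_pos'])/.12
    t=((R0.inv()*R).as_rotvec()/np.pi) if R is not None else np.zeros(3)
    print('shift',s.round(3),'turn',t.round(4),'deg',(np.linalg.norm(t)*180).round(2))
def st():
    o=manip.get_obs();R=Ro.from_rotvec(o['tcp_rot'])
    print('t',round(o['clock'],2),'tcp',o['tool_pos'].round(4),'x',R.apply([1,0,0]).round(3),'y',R.apply([0,1,0]).round(3),'F',o['ft_force'].round(2),'w',round(o['grip_width'],4),'q',o['joint_pos'].round(2))
E
python3 - <<'E'
from go import *
st()
for f in (0,1):
  rows([.431,-.0876,.14],Rt(9.1,flip=f));
E
```

```text
t 0.1 tcp [ 0.2464 -0.4912  0.2179] x [-0.894 -0.448 -0.   ] y [-0.     0.002 -1.   ] F [ 0.57 -0.03 -0.99] w 0.0931 q [-1.31  0.26  1.54 -0.    1.35 -0.2 ]
shift [-2.882  0.654 -2.316] turn [-0.000e+00 -9.026e-01 -7.000e-04] deg 162.47
shift [-2.882  0.654 -2.316] turn [ 0.0005  0.0974 -0.    ] deg 17.53
```

```bash
python3 -m pendant '[[-0.3,0,-0.25,0,0.03,0,1],[-0.6,0,-0.5,0,0.06,0,1],[-0.9,0,-0.75,0,0.0974,0,1],[-1,0,-0.8,0,0.0974,0,1],[-1,0,-0.8,0,0.0974,0,1]]' 60
python3 - <<'E'
from go import *
st(); rows([.431,-.0876,.14],Rt(9.1,flip=1))
E
```

```text
clock: 0.6
tool_pos: [0.3115, -0.3501, 0.2182]
tcp_rot: [-0.175, 2.138, -2.135]
ft_force: [0.6, -0.4, -0.3]
grip_width: 0.0932
t 0.6 tcp [ 0.3115 -0.3501  0.2182] x [-0.987 -0.162  0.   ] y [-0.     0.001 -1.   ] F [ 0.55 -0.39 -0.29] w 0.0932 q [-1.08  0.11  1.72  0.    1.31  0.32]
shift [-1.338  0.655 -1.995] turn [0.0005 0.0014 0.    ] deg 0.26
```

```bash
python3 -m pendant '[[-0.25,0,-0.4,0,0,0,1],[-0.5,0,-0.75,0,0,0,1],[-0.7,0.1,-1,0,0,0,1],[-0.7,0.2,-1,0,0,0,1],[-0.7,0.2,-1,0,0,0,1]]'; python3 -m pendant '[[-0.25,0,-0.4,0,0,0,1],[-0.5,0.1,-0.75,0,0,0,1],[-0.64,0.3,-1,0,0,0,1],[-0.64,0.4,-1,0,0,0,1],[-0.64,0.45,-1,0,0,0,1]]'
python3 - <<'E'
from go import *
st(); rows([.431,-.0876,.14],Rt(9.1,flip=1))
c=manip.get_calibration('wrist');p,d=manip.camera('wrist')
cv2.imwrite('pics/w1.png',p[:,:,::-1]); np.savez('pics/w1.npz',p=p,d=d,T=c['world_from_camera'])
X=cloud(d,c);hsv=cv2.cvtColor(p,cv2.COLOR_RGB2HSV);m=((hsv[...,0]<8)|(hsv[...,0]>172))&(hsv[...,1]>150)&(d>0)&(X[...,2]>.03)
P=X[m];print(len(P),P.mean(0),rect(P),np.percentile(P[:,2],[5,50,95]))
E
```

```text
clock: 1.1
tool_pos: [0.3747, -0.2176, 0.1932]
tcp_rot: [-0.181, 2.138, -2.132]
ft_force: [0.1, 0.3, 0.6]
grip_width: 0.0928
clock: 1.6
tool_pos: [0.4306, -0.087, 0.1385]
tcp_rot: [-0.184, 2.139, -2.132]
ft_force: [-0.6, -0.2, 0.2]
grip_width: 0.0927
t 1.6 tcp [ 0.4306 -0.087   0.1385] x [-0.986 -0.167  0.003] y [-0.004  0.003 -1.   ] F [-0.63 -0.17  0.2 ] w 0.0927 q [-0.45  0.14  1.9   0.    1.11  0.95]
shift [-0.003 -0.013  0.005] turn [0.001  0.0029 0.0011] deg 0.59
4043 [ 0.42075399 -0.08903817  0.06090967] ((416.2706298828125, -89.76710510253906), (98.8834457397461, 17.71565055847168), 9.368904113769531) [0.05843281 0.06123536 0.06247008]
```

View pics/w1.png

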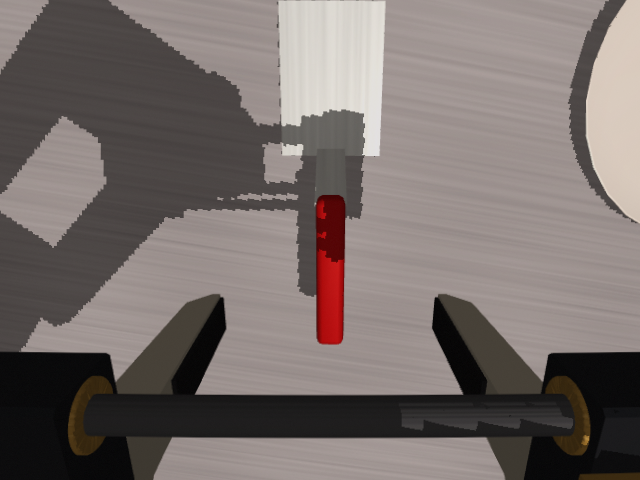

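The wrist view shows the handle at (330,270), centred between the fingers (225 and 435). Its measured centre agrees with the top camera to about 1 mm. Descending now.

```bash
python3 - <<'E'
from go import *
rows([.433,-.087,.033],Rt(9.3,flip=1))
E
python3 -m pendant '[[0,0.25,0,0,0,0,1],[-0.02,0.5,0,0.001,0.002,0.001,1],[-0.02,0.75,0,0.001,0.002,0.001,1],[-0.025,0.88,0,0.001,0.002,0.001,1],[-0.025,0.88,0,0.001,0.002,0.001,1]]' 60
python3 - <<'E'
from go import *
st();rows([.433,-.087,.033],Rt(9.3,flip=1))
E
```

```text
shift [-0.027  0.876  0.002] turn [0.0011 0.0013 0.0012] deg 0.38
clock: 2.15
tool_pos: [0.4318, -0.0886, 0.0314]
tcp_rot: [-0.172, 2.143, -2.14]
ft_force: [-0.4, -0.6, 0.4]
grip_width: 0.093
t 2.15 tcp [ 0.4318 -0.0886  0.0314] x [-0.988 -0.157  0.003] y [-0.004  0.001 -1.   ] F [-0.36 -0.56  0.42] w 0.093 q [-0.46  0.3   2.02 -0.    0.83  0.96]
shift [-0.012 -0.014 -0.011] turn [ 0.0006 -0.0016  0.0011] deg 0.37
```

```bash
python3 -m pendant '[[0,-0.01,0,0,0,0,0],[0,-0.01,0,0,0,0,0],[0,-0.01,0,0,0,0,0],[0,-0.01,0,0,0,0,0],[0,-0.01,0,0,0,0,0]]' 60;python3 -m pendant '[[0,0,0,0,0,0,0],[0,0,0,0,0,0,0],[0,0,0,0,0,0,0],[0,0,0,0,0,0,0],[0,0,0,0,0,0,0]]' 60
python3 - <<'E'
from go import *
st()
E
```

```text
clock: 2.65
tool_pos: [0.4321, -0.0886, 0.0331]
tcp_rot: [-0.172, 2.142, -2.14]
ft_force: [0.2, -0.6, -0.4]
grip_width: 0.0578
clock: 3.15
tool_pos: [0.432, -0.0885, 0.033]
tcp_rot: [-0.172, 2.142, -2.14]
ft_force: [-0.8, 2.6, 0.8]
grip_width: 0.018
t 3.15 tcp [ 0.432  -0.0885  0.033 ] x [-0.988 -0.157  0.003] y [-0.003  0.001 -1.   ] F [-0.83  2.6   0.79] w 0.018 q [-0.46  0.3   2.02 -0.    0.83  0.96]
```

```bash
python3 -m pendant '[[0,0,0,0,0,0,0],[0,-0.15,0,0,0,0,0],[0,-0.35,0,0,0,0,0],[0,-0.5,0,0,0,0,0],[0,-0.5,0,0,0,0,0]]' 60
python3 - <<'E'
from go import *
st()
c=manip.get_calibration('wrist');p,d=manip.camera('wrist')
cv2.imwrite('pics/w2.png',p[:,:,::-1]); X=cloud(d,c)
hsv=cv2.cvtColor(p,cv2.COLOR_RGB2HSV)
m=(hsv[...,2]>140)&(hsv[...,1]<40)&(d>0)&(X[...,2]>.03)
m=(X[...,2]>.02)&(d>0)&(np.abs(X[...,1]+.07)<.06)&(X[...,0]>.495)&(X[...,0]<.62)
P=X[m];print(len(P),rect(P))
A=np.c_[P[:,:2],np.ones(len(P))];k=np.linalg.lstsq(A,P[:,2],rcond=None)[0];f=np.array([.987,.158]);print('slope fwd deg',np.degrees(np.arctan(k[:2]@f)),'lat',np.degrees(np.arctan(k[:2]@[-.158,.987])),'z at c',np.median(P[:,2]))
E
```

```text
clock: 3.65
tool_pos: [0.4337, -0.0893, 0.0948]
tcp_rot: [-0.168, 2.138, -2.14]
ft_force: [0.4, 0.0, -1.1]
grip_width: 0.0175
t 3.65 tcp [ 0.4337 -0.0893  0.0948] x [-0.988 -0.157 -0.001] y [ 0.001 -0.001 -1.   ] F [ 0.35  0.05 -1.08] w 0.0175 q [-0.46  0.2   1.95 -0.    0.99  0.96]
25200 ((526.0439453125, -73.58503723144531), (73.94308471679688, 71.0543441772461), 9.025994300842285)
slope fwd deg 0.055049692948645104 lat -0.09272770864709788 z at c 0.0634435068527354
```

View pics/w2.png

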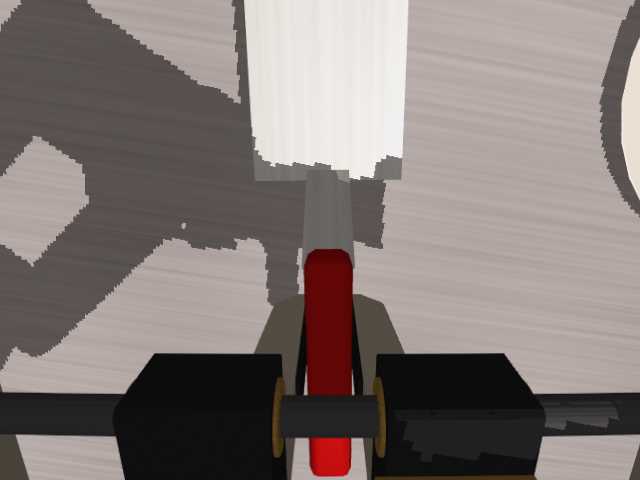

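The turner is held level with no sag (slope under 0.1°), and the blade underside is 33.4 mm below the TCP. Next is the approach pose behind the green biscuit.

Run:
```python
from go import *
rows([.400,.2015,.085],Rt(12.5,flip=1))
```

```text
shift [-0.11   0.071 -2.433] turn [ 0.     -0.0193  0.0003] deg 3.47
```

```bash
python3 -m pendant '[[0,0,-0.15,0,0,0,0],[0,0,-0.4,0,0,0,0],[0,0,-0.65,0,-0.01,0,0],[-0.05,0,-0.9,0,-0.02,0,0],[-0.05,0,-0.95,0,-0.02,0,0]]'; python3 -m pendant '[[0,0,-0.25,0,0,0,0],[0,0,-0.5,0,0,0,0],[-0.02,0,-0.75,0,0,0,0],[-0.02,0,-0.95,0,0,0,0],[-0.02,0,-1,0,0,0,0]]';  python3 - <<'E'
from go import *
st()
rows([.400,.2015,.085],Rt(12.5,flip=1))
E
```

```text
clock: 4.2
tool_pos: [0.4191, 0.0271, 0.0921]
tcp_rot: [-0.24, 2.107, -2.103]
ft_force: [-1.0, -0.4, -1.8]
grip_width: 0.0174
clock: 4.7
tool_pos: [0.3936, 0.1459, 0.0913]
tcp_rot: [-0.244, 2.107, -2.103]
ft_force: [0.5, -0.2, -1.4]
grip_width: 0.0174
t 4.7 tcp [0.3936 0.1459 0.0913] x [-0.975 -0.223  0.006] y [-0.006  0.001 -1.   ] F [ 0.46 -0.18 -1.38] w 0.0174 q [0.09 0.17 2.   0.   0.98 1.43]
shift [-0.156  0.052 -0.44 ] turn [0.0008 0.0022 0.0019] deg 0.54
```

```bash
python3 -m pendant '[[-0.05,0,-0.15,0,0,0,0],[-0.1,0.05,-0.3,0,0,0.002,0],[-0.155,0.05,-0.44,0.001,0.002,0.002,0],[-0.155,0.05,-0.44,0.001,0.002,0.002,0],[-0.155,0.05,-0.44,0.001,0.002,0.002,0]]';  python3 - <<'E'
from go import *
st()
rows([.400,.2015,.085],Rt(12.5,flip=1))
for n in ['top','wrist']:
    p,d=manip.camera(n); c=manip.get_calibration(n);cv2.imwrite(f'pics/{n}3.png',p[:,:,::-1]); X=cloud(d,c)
    hsv=cv2.cvtColor(p,cv2.COLOR_RGB2HSV);H,S,V=[hsv[...,i].astype(int) for i in range(3)]
    g=(H>30)&(H<75)&(S>90)&(d>0)&(np.abs(X[...,1]-.25)<.08)&(np.abs(X[...,0]-.62)<.08)
    if g.sum()>50:
        P=X[g];print(n,'g',g.sum(),P.mean(0),cv2.minEnclosingCircle((P[:,:2]*1000).astype(np.float32)))
    b=(X[...,2]>.035)&(X[...,2]<.075)&(V>120)&(S<50)&(d>0)&(np.abs(X[...,1]-.22)<.09)&(X[...,0]>.4)&(X[...,0]<.62)
    P=X[b];print(n,'b',len(P),P.mean(0),rect(P))
E
```

```text
clock: 5.2
tool_pos: [0.3997, 0.2007, 0.0846]
tcp_rot: [-0.233, 2.105, -2.107]
ft_force: [-0.1, -1.1, -1.8]
grip_width: 0.0174
t 5.2 tcp [0.3997 0.2007 0.0846] x [-0.976 -0.218  0.001] y [-0.001 -0.001 -1.   ] F [-0.11 -1.12 -1.83] w 0.0174 q [ 0.22  0.22  1.95 -0.    0.97  1.57]
shift [-0.004 -0.003 -0.006] turn [-0.0003  0.0004  0.0003] deg 0.12
top g 628 [0.61294535 0.24902819 0.00979166] ((615.1820068359375, 249.60244750976562), 35.32514190673828)
top b 1335 [0.50648845 0.22421801 0.05349979] ((503.0573425292969, 224.39601135253906), (97.91175842285156, 68.92210388183594), 13.72506046295166)
wrist b 27470 [0.49192247 0.22196696 0.05337573] ((489.45684814453125, 221.4007110595703), (77.5616683959961, 70.46793365478516), 13.068779945373535)
```

View pics/top3.png

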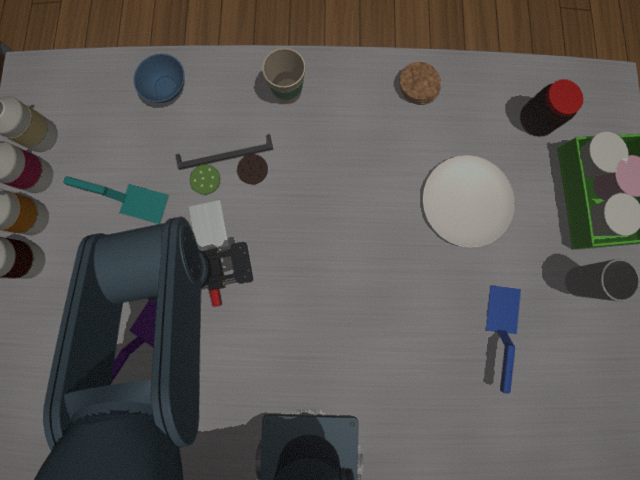

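The top view shows the blade at (208,224) directly behind the green biscuit (205,180), square to the rail and lined up with it to about 0.5°. Lowering the blade to the bench.

```bash
python3 -m pendant '[[0,0.1,0,0,0,0,0],[0,0.22,0,0,0,0,0],[0,0.34,0,0,0,0,0],[0,0.41,0,0,0,0,0],[0,0.425,0,0,0,0,0]]'; python3 -m pendant '[[0,0.0,0,0,0,0,0],[0,0.0,0,0,0,0,0]]';  python3 - <<'E'
from go import *
st()
rows([.400,.2015,.0331],Rt(12.5,flip=1))
E
```

```text
clock: 5.8
tool_pos: [0.3991, 0.1996, 0.0331]
tcp_rot: [-0.232, 2.106, -2.109]
ft_force: [-1.1, -0.4, 1.0]
grip_width: 0.0176
clock: 6.0
tool_pos: [0.3995, 0.1994, 0.0335]
tcp_rot: [-0.231, 2.106, -2.109]
ft_force: [-0.4, -0.7, -1.7]
grip_width: 0.0179
t 6.0 tcp [0.3995 0.1994 0.0335] x [-0.977 -0.215  0.002] y [-0.002 -0.001 -1.   ] F [-0.35 -0.66 -1.71] w 0.0179 q [ 0.21  0.3   2.01 -0.    0.83  1.57]
shift [-0.008  0.004 -0.016] turn [-0.0004 -0.0004  0.0006] deg 0.14
```

```bash
python3 -m pendant '[[-0.03,0.005,-0.01,0,0,0,0],[-0.1,0.005,-0.015,0,0,0,0],[-0.16,0.005,-0.015,0,0,0,0],[-0.21,0.005,-0.015,0,0,0,0],[-0.22,0.005,-0.015,0,0,0,0]]';  python3 - <<'E'
from go import *
st()
R=Rt(12.5,flip=1)
rows(np.array([.400,.2015,.0329])+.1*np.array([.976,.216,0]),R)
E
```

```text
clock: 6.5
tool_pos: [0.4263, 0.2071, 0.033]
tcp_rot: [-0.23, 2.106, -2.108]
ft_force: [0.5, 0.3, -0.2]
grip_width: 0.0175
t 6.5 tcp [0.4263 0.2071 0.033 ] x [-0.977 -0.215  0.001] y [-0.    -0.001 -1.   ] F [ 0.51  0.26 -0.19] w 0.0175 q [ 0.22  0.34  1.94 -0.    0.85  1.57]
shift [-0.609  0.001 -0.002] turn [-0.0004 -0.0004  0.0002] deg 0.1
```

```bash
python3 -m pendant '[[-0.1,0,0,0,0,0,0],[-0.2,0,0,0,0,0,0],[-0.3,0,0,0,0,0,0],[-0.4,0,0,0,0,0,0],[-0.5,0,0,0,0,0,0]]';  python3 - <<'E'
from go import *
st()
R=Rt(12.5,flip=1)
rows(np.array([.400,.2015,.0329])+.1*np.array([.976,.216,0]),R)
for n in ['top','scene']:
    p,d=manip.camera(n); cv2.imwrite(f'pics/{n}4.png',p[:,:,::-1]); np.savez(f'pics/{n}4.npz',p=p,d=d)
a=cv2.imread('pics/top4.png')[120:260,150:310];b=cv2.imread('pics/scene4.png')[200:340,380:540]
cv2.imwrite('pics/c4.png',np.hstack([cv2.resize(x,(400,350),interpolation=cv2.INTER_CUBIC) for x in (a,b)]))
E
```

```text
clock: 7.0
tool_pos: [0.4858, 0.2203, 0.033]
tcp_rot: [-0.23, 2.106, -2.108]
ft_force: [-1.1, -0.2, 2.0]
grip_width: 0.0178
t 7.0 tcp [0.4858 0.2203 0.033 ] x [-0.977 -0.215  0.001] y [-0.001 -0.001 -1.   ] F [-1.11 -0.16  2.04] w 0.0178 q [ 0.22  0.43  1.8  -0.    0.91  1.57]
shift [-0.101  0.001 -0.002] turn [-0.0003 -0.0004  0.0002] deg 0.1
```

View pics/c4.png

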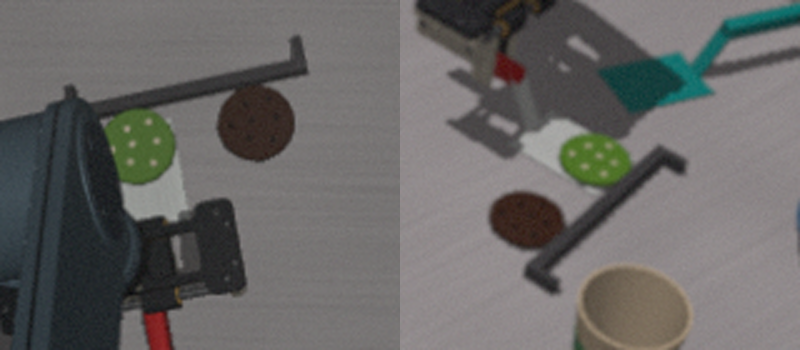

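The blade (right view, around (560,145)) is under the green biscuit (595,160), and the brown one hasn't moved. I'll push the last 10 mm or so toward the rail.

```bash
python3 -m pendant '[[-0.03,0,0,0,0,0,0],[-0.06,0,0,0,0,0,0],[-0.09,0,0,0,0,0,0],[-0.1,0,0,0,0,0,0],[-0.1,0,0,0,0,0,0]]';  python3 - <<'E'
from go import *
st()
E
```

```text
clock: 7.6
tool_pos: [0.4989, 0.223, 0.033]
tcp_rot: [-0.227, 2.105, -2.107]
ft_force: [0.4, 0.1, -0.9]
grip_width: 0.0175
t 7.6 tcp [0.4989 0.223  0.033 ] x [-0.977 -0.215 -0.002] y [ 0.002 -0.001 -1.   ] F [ 0.43  0.12 -0.94] w 0.0175 q [ 0.22  0.45  1.77 -0.    0.92  1.57]
```

```bash
python3 -m pendant '[[0,-0.02,0,0,0,0.005,0],[0,-0.06,0,0,0,0.01,0],[0,-0.12,0,0,0,0.015,0],[0,-0.2,0,0,0,0.02,0],[0,-0.28,0,0,0,0.022,0]]'; python3 -m pendant '[[0,-0.08,0,0,0,0,0],[0,-0.16,0,0,0,0,0],[0,-0.24,0,0,0,0,0],[0,-0.28,0,0,0,0,0],[0,-0.28,0,0,0,0,0]]'
python3 - <<'E'
from go import *
st()
for n in ['top','scene']:
    p,d=manip.camera(n); cv2.imwrite(f'pics/{n}5.png',p[:,:,::-1]); np.savez(f'pics/{n}5.npz',p=p,d=d)
    X=cloud(d,manip.get_calibration(n));hsv=cv2.cvtColor(p,cv2.COLOR_RGB2HSV);H,S,V=[hsv[...,i].astype(int) for i in range(3)]
    g=(H>30)&(H<75)&(S>90)&(d>0)&(np.abs(X[...,1]-.25)<.08)&(np.abs(X[...,0]-.62)<.1)
    P=X[g];print(n,len(P),P.mean(0).round(4),cv2.minEnclosingCircle((P[:,:2]*1000).astype(np.float32)))
a=cv2.imread('pics/top5.png')[120:260,150:310];b=cv2.imread('pics/scene5.png')[190:330,380:540]
cv2.imwrite('pics/c5.png',np.hstack([cv2.resize(x,(400,350),interpolation=cv2.INTER_CUBIC) for x in (a,b)]))
E
```

```text
clock: 8.1
tool_pos: [0.4987, 0.223, 0.0677]
tcp_rot: [-0.151, 2.081, -2.067]
ft_force: [0.4, 0.4, -1.8]
grip_width: 0.0173
clock: 8.6
tool_pos: [0.497, 0.2227, 0.1022]
tcp_rot: [-0.149, 2.081, -2.066]
ft_force: [0.6, 0.4, -1.7]
grip_width: 0.0173
t 8.6 tcp [0.497  0.2227 0.1022] x [-0.974 -0.215 -0.074] y [ 0.072  0.015 -0.997] F [ 0.58  0.41 -1.73] w 0.0173 q [ 0.22  0.31  1.77 -0.    0.98  1.57]
top 755 [0.6135 0.2482 0.0899] ((613.6666870117188, 248.51414489746094), 34.62577438354492)
scene 437 [0.6172 0.2449 0.0887] ((617.218994140625, 249.92698669433594), 39.056190490722656)
```

View pics/c5.png

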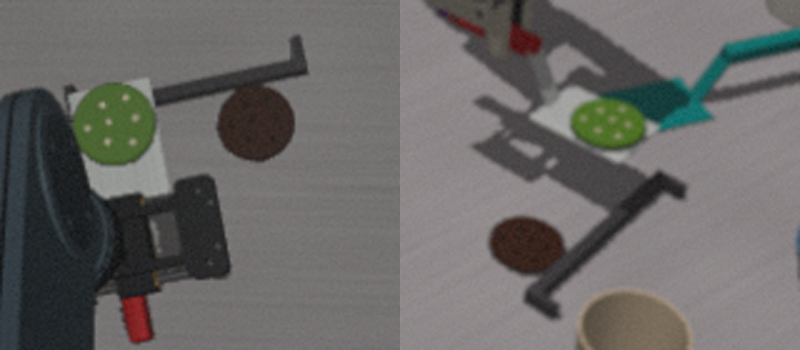

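The biscuit now rides on the blade (left view (114,124)) at a height of 0.089 m, about 120 mm ahead of the grip. Next is a gentle carry to the plate.

```bash
python3 - <<'E'
from go import *
rows([.445,-.374,.125],Rt(12.5,-4.2,flip=1))
E
python3 -m pendant '[[0.005,-0.03,0.04,0,0,0,0],[0.015,-0.08,0.14,0,0,0,0],[0.03,-0.13,0.3,0,0,0,0],[0.05,-0.17,0.47,0,0,0,0],[0.07,-0.19,0.66,0,0,0,0]]'
python3 - <<'E'
from go import *
st();rows([.445,-.374,.125],Rt(12.5,-4.2,flip=1))
E
```

```text
shift [ 1.469 -0.3    4.763] turn [-0.0004 -0.0004  0.0005] deg 0.13
clock: 9.2
tool_pos: [0.5037, 0.1417, 0.124]
tcp_rot: [-0.151, 2.081, -2.067]
ft_force: [0.0, 0.0, -1.6]
grip_width: 0.0174
t 9.2 tcp [0.5037 0.1417 0.124 ] x [-0.974 -0.215 -0.072] y [ 0.071  0.014 -0.997] F [ 0.02  0.03 -1.6 ] w 0.0174 q [0.05 0.25 1.8  0.01 1.02 1.4 ]
shift [ 1.4   -0.104  4.091] turn [-0.0005 -0.0003  0.0003] deg 0.11
```

```bash
python3 -m pendant '[[0.06,0,0.18,0,0,0,0],[0.13,0,0.36,0,0,0,0],[0.19,-0.01,0.55,0,0,0,0],[0.26,-0.02,0.74,0,0,0,0],[0.32,-0.02,0.93,0,0,0,0]]'; python3 -m pendant '[[0.06,0,0.18,0,0,0,0],[0.13,0,0.36,0,0,0,0],[0.19,-0.01,0.55,0,0,0,0],[0.26,-0.02,0.74,0,0,0,0],[0.32,-0.02,0.93,0,0,0,0]]';python3 -m pendant '[[0.06,0,0.18,0,0,0,0],[0.13,0,0.36,0,0,0,0],[0.19,-0.01,0.55,0,0,0,0],[0.26,-0.02,0.74,0,0,0,0],[0.32,-0.02,0.93,0,0,0,0]]'
python3 - <<'E'
from go import *
st();rows([.445,-.374,.125],Rt(12.5,-4.2,flip=1))
E
```

```text
clock: 9.7
tool_pos: [0.4899, 0.0225, 0.1241]
tcp_rot: [-0.15, 2.08, -2.068]
ft_force: [-0.3, -0.1, -1.4]
grip_width: 0.0178
clock: 10.2
tool_pos: [0.4758, -0.0966, 0.1244]
tcp_rot: [-0.15, 2.08, -2.069]
ft_force: [-0.2, 0.0, -1.2]
grip_width: 0.0174
clock: 10.7
tool_pos: [0.4614, -0.2158, 0.1247]
tcp_rot: [-0.149, 2.079, -2.07]
ft_force: [-0.1, -0.4, -1.7]
grip_width: 0.0176
t 10.7 tcp [ 0.4614 -0.2158  0.1247] x [-0.974 -0.214 -0.073] y [ 0.072  0.012 -0.997] F [-0.11 -0.36 -1.66] w 0.0176 q [-0.7   0.24  1.82  0.06  1.04  0.63]
shift [ 0.415 -0.028  1.259] turn [-0.0011 -0.0006  0.0002] deg 0.23
```

```bash
python3 -m pendant '[[0.06,0,0.18,0,0,0,0],[0.12,0,0.36,0,0,0,0],[0.17,0,0.52,0,0,0,0],[0.22,-0.01,0.66,0,0,0,0],[0.25,-0.01,0.78,0,0,0,0]]'; python3 -m pendant '[[0.03,0,0.1,0,0,0,0],[0.06,0,0.19,0,0,0,0],[0.09,0,0.27,0,0,0,0],[0.11,-0.01,0.34,0,0,0,0],[0.13,-0.01,0.38,0,0,0,0]]'
python3 - <<'E'
from go import *
st();rows([.445,-.374,.125],Rt(12.5,-4.2,flip=1))
for n in ['top','scene']:
    p,d=manip.camera(n); cv2.imwrite(f'pics/{n}6.png',p[:,:,::-1]); np.savez(f'pics/{n}6.npz',p=p,d=d)
    X=cloud(d,manip.get_calibration(n));hsv=cv2.cvtColor(p,cv2.COLOR_RGB2HSV);H,S,V=[hsv[...,i].astype(int) for i in range(3)]
    g=(H>30)&(H<75)&(S>90)&(d>0)&(np.abs(X[...,1]+.34)<.08)&(np.abs(X[...,0]-.57)<.1)
    P=X[g];print(n,len(P),P.mean(0).round(4),cv2.minEnclosingCircle((P[:,:2]*1000).astype(np.float32)))
a=cv2.imread('pics/top6.png')[110:310,360:560];b=cv2.imread('pics/scene6.png')[240:440,130:330]
cv2.imwrite('pics/c6.png',np.hstack([cv2.resize(x,(400,400),interpolation=cv2.INTER_CUBIC) for x in (a,b)]))
E
```

```text
clock: 11.2
tool_pos: [0.4515, -0.3153, 0.1243]
tcp_rot: [-0.148, 2.079, -2.071]
ft_force: [-0.5, 0.1, -2.2]
grip_width: 0.0178
clock: 11.7
tool_pos: [0.446, -0.364, 0.1247]
tcp_rot: [-0.148, 2.079, -2.071]
ft_force: [0.4, 0.5, -2.1]
grip_width: 0.017
t 11.7 tcp [ 0.446  -0.364   0.1247] x [-0.974 -0.213 -0.073] y [ 0.072  0.012 -0.997] F [ 0.44  0.46 -2.14] w 0.017 q [-0.92  0.35  1.65  0.07  1.11  0.4 ]
shift [ 0.026 -0.004  0.08 ] turn [-0.0014 -0.0008  0.0002] deg 0.29
top 779 [ 0.5604 -0.3355  0.118 ] ((534.3472290039062, -337.20306396484375), 60.51823043823242)
scene 668 [ 0.5668 -0.3391  0.1115] ((564.7487182617188, -339.34063720703125), 35.71163558959961)
```

View pics/c6.png

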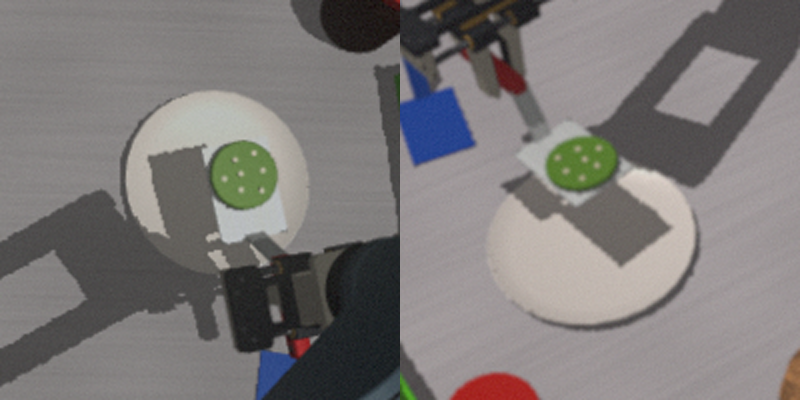

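The biscuit is still in place on the blade over the plate (left view (243,175)). Next I'll work out the tilted poses about the blade's front edge.

```bash
cat >> go.py <<'E'
U=np.array([np.cos(np.radians(12.4)),np.sin(np.radians(12.4)),0])
PC=np.array([.577,-.345,0])
def edge(pitch,along,z,yaw=12.4):
    E=PC+along*U+[0,0,z]
    t=E-Ro.from_euler('ZYX',[yaw,pitch,0],degrees=True).apply([.155,0,-.0334])
    print(pitch,t.round(4),end=' '); rows(t,Rt(yaw,pitch,flip=1))
E
python3 - <<'E'
from go import *
edge(0,-.025,.035);edge(8,-.025,.025)
E
```

```text
0 [ 0.4012 -0.3837  0.0684] shift [0.432 0.438 0.081] turn [-0.0013 -0.0005 -0.0231] deg 4.17
8 [ 0.4072 -0.3823  0.0796] shift [0.374 0.348 0.081] turn [-0.0012 -0.0006 -0.0675] deg 12.16
```

```bash
python3 -m pendant '[[0.05,0.04,0.01,0,0,-0.008,0],[0.13,0.1,0.03,0,0,-0.018,0],[0.21,0.17,0.05,0,0,-0.03,0],[0.3,0.25,0.07,0,0,-0.042,0],[0.35,0.32,0.08,-0.001,0,-0.052,0]]'
python3 - <<'E'
from go import *
st();edge(8,-.025,.025)
E
```

```text
clock: 12.3
tool_pos: [0.4091, -0.3813, 0.0825]
tcp_rot: [-0.332, 2.137, -2.159]
ft_force: [-0.1, -0.8, -0.6]
grip_width: 0.0176
t 12.3 tcp [ 0.4091 -0.3813  0.0825] x [-0.973 -0.213  0.093] y [-0.091 -0.02  -0.996] F [-0.14 -0.76 -0.61] w 0.0176 q [-0.89  0.43  1.64 -0.09  1.11  0.51]
8 [ 0.4072 -0.3823  0.0796] shift [0.015 0.025 0.005] turn [-0.     -0.0004 -0.0147] deg 2.64
```

Run:
```python
from go import *
edge(12,-.025,.014)
edge(16,-.025,.011)
```

```text
12 [ 0.4113 -0.3814  0.0789] shift [-0.02   0.028  0.005] turn [ 0.     -0.0004 -0.0369] deg 6.64
16 [ 0.4161 -0.3804  0.0858] shift [-0.055 -0.033  0.005] turn [ 0.     -0.0004 -0.0591] deg 10.64
```

```bash
python3 -m pendant '[[-0.005,0.01,0,0,0,-0.01,0],[-0.01,0.02,0,0,0,-0.02,0],[-0.02,0.028,0.005,0,0,-0.03,0],[-0.02,0.028,0.005,0,0,-0.037,0],[-0.02,0.028,0.005,0,0,-0.037,0]]'
cat > look.py <<'E'
import sys
from go import *
k=sys.argv[1]
st()
Q=[]
for n in ['top','scene']:
    p,d=manip.camera(n); cv2.imwrite(f'pics/{n}{k}.png',p[:,:,::-1]); np.savez(f'pics/{n}{k}.npz',p=p,d=d)
    X=cloud(d,manip.get_calibration(n));hsv=cv2.cvtColor(p,cv2.COLOR_RGB2HSV);H,S,V=[hsv[...,i].astype(int) for i in range(3)]
    g=((H>30)&(H<75)&(S>90)&(d>0)&(np.abs(X[...,1]+.34)<.1)&(np.abs(X[...,0]-.57)<.1)).astype(np.uint8)
    c,l,s,_=cv2.connectedComponentsWithStats(g)
    if c<2: print(n,'none');continue
    P=X[l==1+np.argmax(s[1:,4])];A=np.c_[P[:,:2]-P[:,:2].mean(0),np.ones(len(P))];f=np.linalg.lstsq(A,P[:,2],rcond=None)[0]
    ce,r=cv2.minEnclosingCircle((P[:,:2]*1000).astype(np.float32))
    print(n,len(P),'mean',P.mean(0).round(4),'circ',np.round(ce,1),round(r,1),'tilt fwd',np.degrees(np.arctan(f[:2]@U[:2])).round(1),'tilt',np.degrees(np.arctan(np.linalg.norm(f[:2]))).round(1),'along',((P.mean(0)-PC)@U).round(4))
a=cv2.imread(f'pics/top{k}.png')[110:310,360:560];b=cv2.imread(f'pics/scene{k}.png')[240:440,130:330]
cv2.imwrite(f'pics/c{k}.png',np.hstack([cv2.resize(x,(400,400),interpolation=cv2.INTER_CUBIC) for x in (a,b)]))
E
python3 look.py 7
```

```text
clock: 12.8
tool_pos: [0.4121, -0.3811, 0.0788]
tcp_rot: [-0.47, 2.168, -2.219]
ft_force: [-0.1, 0.1, -2.3]
grip_width: 0.0172
t 12.8 tcp [ 0.4121 -0.3811  0.0788] x [-0.955 -0.21   0.209] y [-0.204 -0.045 -0.978] F [-0.07  0.12 -2.26] w 0.0172 q [-0.83  0.49  1.58 -0.2   1.19  0.61]
top 619 mean [ 0.5192 -0.3548  0.0334] circ [ 519.5 -354.7] 33.6 tilt fwd -11.8 tilt 11.8 along -0.0585
scene 700 mean [ 0.5237 -0.3581  0.0326] circ [ 522.5 -357.4] 35.0 tilt fwd -11.9 tilt 11.9 along -0.0548
```

View pics/c7.png

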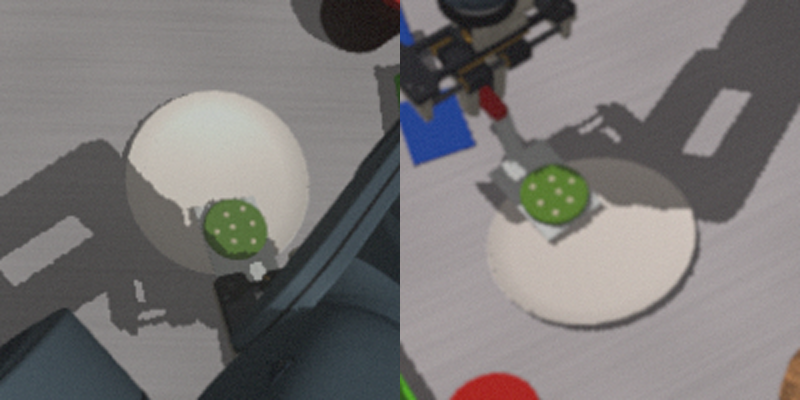

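The blade is nose-down 12° with its edge just above the plate floor. The biscuit (left (235,228)) is still on it and centred sideways. I'll continue tipping slowly.

Run:
```python
from go import *
edge(17,-.022,.010)
```

```text
17 [ 0.4203 -0.3795  0.0873] shift [-0.058 -0.083  0.001] turn [-0.     -0.0002 -0.0277] deg 4.99
```

```bash
python3 -m pendant '[[-0.01,-0.015,0,0,0,-0.005,0],[-0.02,-0.035,0,0,0,-0.011,0],[-0.035,-0.055,0,0,0,-0.017,0],[-0.05,-0.07,0,0,0,-0.023,0],[-0.058,-0.083,0,0,0,-0.028,0]]'; python3 look.py 8; python3 -c "
from go import *
edge(21,-.022,.010)"
```

```text
clock: 13.4
tool_pos: [0.4207, -0.3793, 0.0874]
tcp_rot: [0.555, -2.109, 2.18]
ft_force: [-0.2, 0.6, -2.2]
grip_width: 0.0176
t 13.4 tcp [ 0.4207 -0.3793  0.0874] x [-0.933 -0.205  0.294] y [-0.287 -0.064 -0.956] F [-0.16  0.62 -2.25] w 0.0176 q [-0.77  0.53  1.5  -0.26  1.29  0.68]
top 520 mean [ 0.5257 -0.3527  0.0317] circ [ 524.  -354.3] 33.2 tilt fwd -17.4 tilt 17.4 along -0.0517
scene 705 mean [ 0.5298 -0.357   0.0308] circ [ 527.3 -356.5] 34.5 tilt fwd -16.5 tilt 16.5 along -0.0487
21 [ 0.4259 -0.3782  0.0967] shift [-0.017 -0.089  0.001] turn [-0.0001  0.0001 -0.0218] deg 3.92
```

View pics/c8.png

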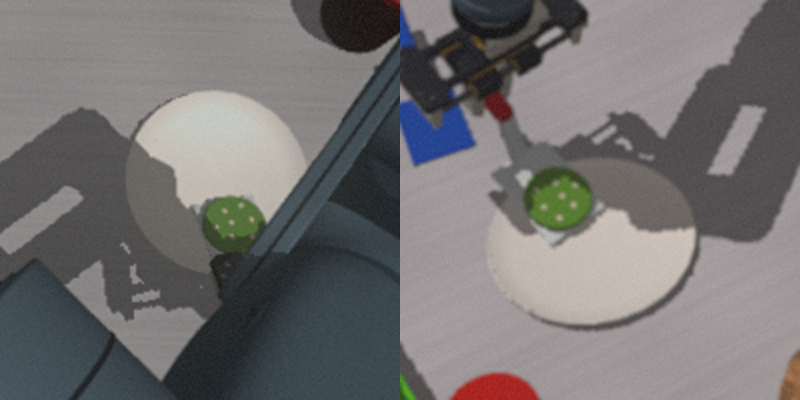

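At 17° it hasn't slid yet, so I'll keep going.

```bash
python3 -m pendant '[[-0.005,-0.02,0,0,0,-0.005,0],[-0.01,-0.045,0,0,0,-0.011,0],[-0.017,-0.07,0,0,0,-0.017,0],[-0.017,-0.089,0,0,0,-0.022,0],[-0.017,-0.089,0,0,0,-0.022,0]]'; python3 look.py 9; python3 -c "
from go import *
edge(21,-.022,.010);edge(25,-.022,.010);edge(21,-.08,.018)"
```

```text
clock: 14.0
tool_pos: [0.4266, -0.378, 0.0968]
tcp_rot: [0.62, -2.058, 2.144]
ft_force: [0.1, 0.6, -1.0]
grip_width: 0.0174
t 14.0 tcp [ 0.4266 -0.378   0.0968] x [-0.911 -0.201  0.359] y [-0.351 -0.078 -0.933] F [ 0.12  0.64 -1.03] w 0.0174 q [-0.73  0.56  1.44 -0.3   1.37  0.72]
top 331 mean [ 0.5487 -0.3402  0.0248] circ [ 544.8 -347.5] 32.4 tilt fwd -21.2 tilt 21.2 along -0.0266
scene 757 mean [ 0.5535 -0.3513  0.0238] circ [ 553.1 -351. ] 33.9 tilt fwd -20.6 tilt 20.6 along -0.0243
21 [ 0.4259 -0.3782  0.0967] shift [ 0.002 -0.     0.002] turn [-0.0001  0.0002  0.0003] deg 0.07
25 [ 0.4321 -0.3769  0.1058] shift [-0.021 -0.09   0.002] turn [-0.0001  0.0002 -0.0219] deg 3.95
21 [ 0.3692 -0.3907  0.1047] shift [0.477 0.111 0.002] turn [-0.0001  0.0002  0.0003] deg 0.07
```

View pics/c9.png

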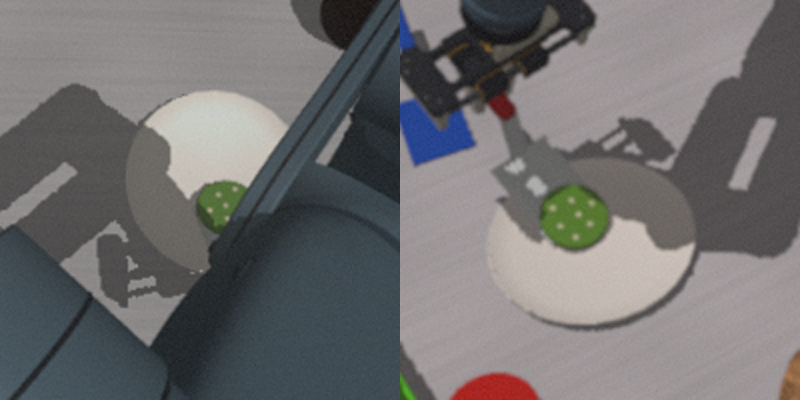

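It slid about 25 mm and its front edge has reached the plate floor. I'll let it settle, then withdraw slowly.

```bash
python3 -m pendant '[[0,0,0,0,0,0,0],[-0.01,-0.045,0,0,0,-0.011,0],[-0.021,-0.09,0,0,0,-0.022,0]]'; python3 look.py 10; python3 -c "
from go import *
edge(25,-.022,.010);edge(25,-.05,.010);edge(25,-.08,.012)"
```

```text
clock: 14.4
tool_pos: [0.4316, -0.3769, 0.1062]
tcp_rot: [0.68, -2.005, 2.104]
ft_force: [0.3, -0.1, -1.1]
grip_width: 0.0175
t 14.4 tcp [ 0.4316 -0.3769  0.1062] x [-0.885 -0.194  0.424] y [-0.414 -0.091 -0.906] F [ 0.29 -0.12 -1.08] w 0.0175 q [-0.7   0.6   1.38 -0.34  1.45  0.75]
top 101 mean [ 0.5625 -0.3267  0.0197] circ [ 559.  -330.8] 25.1 tilt fwd -22.1 tilt 22.3 along -0.0102
scene 741 mean [ 0.5568 -0.3511  0.0244] circ [ 556.9 -351.2] 33.5 tilt fwd -23.5 tilt 23.5 along -0.0211
25 [ 0.4321 -0.3769  0.1058] shift [0.006 0.003 0.001] turn [-0.0003  0.0004 -0.    ] deg 0.09
25 [ 0.4048 -0.3829  0.1058] shift [0.218 0.101 0.001] turn [-0.0003  0.0004 -0.    ] deg 0.09
25 [ 0.3755 -0.3893  0.1078] shift [0.452 0.192 0.   ] turn [-0.0003  0.0004 -0.    ] deg 0.09
```

View pics/c10.png

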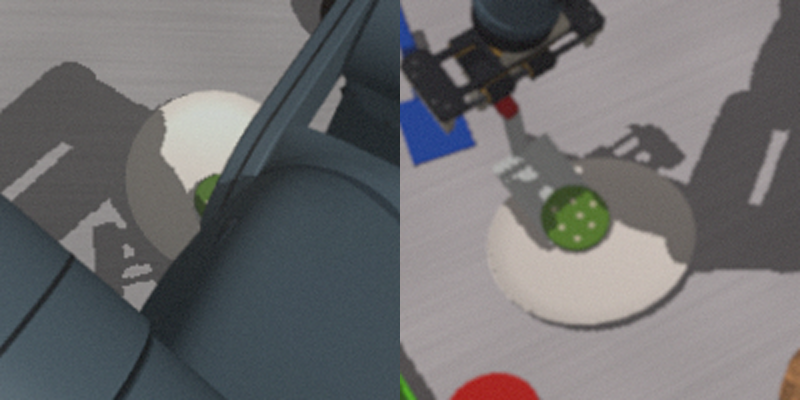

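```bash
python3 -m pendant '[[0.07,0.03,0,0,0,0,0],[0.17,0.08,0,0,0,0,0],[0.27,0.12,0,0,0,0,0],[0.3,0.13,0,0,0,0,0]]'; python3 look.py 11; python3 -c "
from go import *
edge(25,-.07,.011);edge(25,-.10,.02);edge(15,-.13,.05)"
```

```text
clock: 14.9
tool_pos: [0.3921, -0.3854, 0.1071]
tcp_rot: [0.679, -2.006, 2.104]
ft_force: [-0.8, -0.3, -1.6]
grip_width: 0.0174
t 14.9 tcp [ 0.3921 -0.3854  0.1071] x [-0.885 -0.194  0.423] y [-0.413 -0.091 -0.906] F [-0.75 -0.31 -1.62] w 0.0174 q [-0.75  0.55  1.46 -0.36  1.4   0.72]
top 557 mean [ 0.5487 -0.3455  0.0173] circ [ 547.7 -348.9] 33.7 tilt fwd -4.5 tilt 4.5 along -0.0277
scene 692 mean [ 0.5527 -0.352   0.0168] circ [ 551.6 -351.3] 35.1 tilt fwd -4.7 tilt 4.7 along -0.0252
25 [ 0.3852 -0.3872  0.1068] shift [ 0.061  0.033 -0.   ] turn [-0.0001 -0.0002 -0.0001] deg 0.04
25 [ 0.3559 -0.3936  0.1158] shift [ 0.319  0.071 -0.   ] turn [-0.0001 -0.0002 -0.0001] deg 0.04
15 [ 0.3122 -0.4032  0.1224] shift [ 0.68   0.178 -0.   ] turn [-0.0002 -0.0001  0.0555] deg 9.99
```

View pics/c11.png

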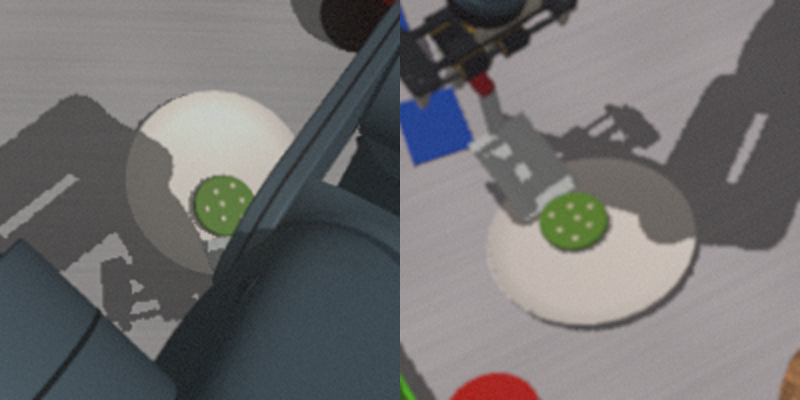

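```bash
python3 -m pendant '[[0.06,0.025,0,0,0,0,0],[0.14,0.04,0,0,0,0,0],[0.22,0.05,0,0,0,0,0],[0.3,0.05,0,0,0,0,0]]'; python3 look.py 12; python3 -c "
from go import *
edge(25,-.10,.02);edge(0,-.12,.05)"
```

```text
clock: 15.4
tool_pos: [0.3581, -0.3931, 0.1173]
tcp_rot: [0.679, -2.006, 2.105]
ft_force: [0.2, -0.7, -2.1]
grip_width: 0.0178
t 15.4 tcp [ 0.3581 -0.3931  0.1173] x [-0.885 -0.194  0.423] y [-0.413 -0.091 -0.906] F [ 0.22 -0.66 -2.07] w 0.0178 q [-0.79  0.5   1.52 -0.37  1.38  0.68]
top 623 mean [ 0.5483 -0.3484  0.0149] circ [ 548.5 -349.1] 34.4 tilt fwd -0.1 tilt 0.3 along -0.0288
scene 649 mean [ 0.5542 -0.3522  0.0147] circ [ 553.  -352.9] 35.2 tilt fwd -0.1 tilt 0.3 along -0.0238
25 [ 0.3559 -0.3936  0.1158] shift [ 0.008  0.024 -0.003] turn [-0.0003 -0.0006 -0.0001] deg 0.11
0 [ 0.3084 -0.4041  0.0834] shift [ 0.261  0.439 -0.002] turn [-0.0004 -0.0005  0.1388] deg 24.98
```

View pics/c12.png

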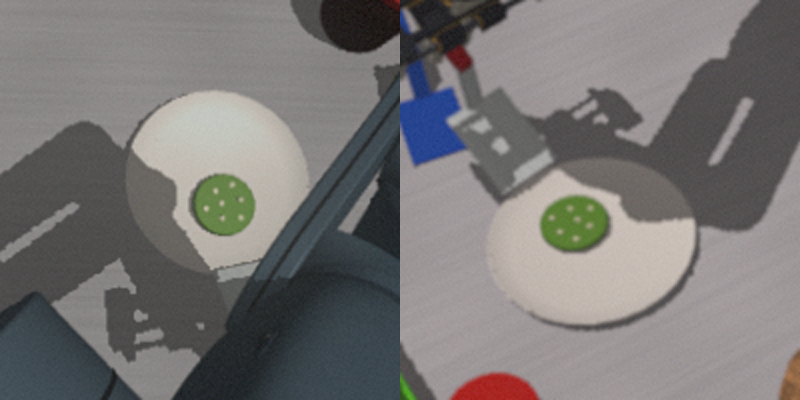

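The biscuit lies flat (0.3°) on the plate floor, top at 14.7 mm and about 26 mm from the centre. Now I'll lift the turner and take it away.

```bash
python3 -c "
from go import *
rows([.35,-.39,.17],Rt(12.4,0,flip=1))"
```

```text
shift [ 0.237 -0.368 -0.042] turn [-0.0004 -0.0005  0.1388] deg 24.98
```

```bash
python3 -m pendant '[[0.03,-0.06,0,0,0,0.02,0],[0.1,-0.15,0,0,0,0.05,0],[0.17,-0.25,-0.02,0,0,0.085,0],[0.237,-0.35,-0.04,0,0,0.12,0],[0.237,-0.37,-0.04,0,0,0.139,0]]'; python3 -c "
from go import *
st();rows([.42,-.07,.10],Rt(12.4,0,flip=1))"
```

```text
clock: 16.0
tool_pos: [0.3499, -0.3914, 0.1729]
tcp_rot: [-0.22, 2.1, -2.112]
ft_force: [0.2, -0.1, -1.6]
grip_width: 0.0173
t 16.0 tcp [ 0.3499 -0.3914  0.1729] x [-0.977 -0.213 -0.005] y [ 0.006 -0.005 -1.   ] F [ 0.18 -0.13 -1.56] w 0.0173 q [-1.06  0.24  1.67  0.    1.22  0.3 ]
shift [-1.137  0.598 -2.497] turn [-0.002  -0.0007 -0.0017] deg 0.49
```

```bash
python3 -m pendant '[[0,0,-0.1,0,0,0,0],[-0.02,0,-0.3,0,0,0,0],[-0.08,0,-0.55,0,0,0,0],[-0.18,0,-0.8,0,0,0,0],[-0.28,0,-1,0,0,0,0]]';python3 -m pendant '[[-0.1,0,-0.2,0,0,0,0],[-0.2,0,-0.4,0,0,0,0],[-0.32,0.05,-0.6,0,0,0,0],[-0.42,0.1,-0.8,0,0,0,0],[-0.5,0.15,-0.95,0,0,0,0]]'; python3 -c "
from go import *
st();rows([.42,-.07,.10],Rt(12.4,0,flip=1))"
```

```text
clock: 16.5
tool_pos: [0.3565, -0.2642, 0.1718]
tcp_rot: [-0.223, 2.102, -2.111]
ft_force: [-0.3, -0.7, -1.9]
grip_width: 0.0175
clock: 17.0
tool_pos: [0.3904, -0.1375, 0.1529]
tcp_rot: [-0.228, 2.102, -2.111]
ft_force: [0.7, 0.1, -1.8]
grip_width: 0.018
t 17.0 tcp [ 0.3904 -0.1375  0.1529] x [-0.977 -0.215 -0.001] y [ 0.002 -0.004 -1.   ] F [ 0.69  0.1  -1.83] w 0.018 q [-0.61  0.07  1.94 -0.    1.13  0.75]
shift [-0.362  0.439 -0.498] turn [-0.0013  0.     -0.0002] deg 0.24
```

```bash
python3 -m pendant '[[-0.1,0.1,-0.15,0,0,0,0],[-0.2,0.2,-0.3,0,0,0,0],[-0.3,0.3,-0.45,-0.001,0,0,0],[-0.36,0.4,-0.5,-0.001,0,0,0],[-0.36,0.44,-0.5,-0.001,0,0,0]]'; python3 -c "
from go import *
st();rows([.42,-.07,.0335],Rt(12.4,0,flip=1))
c=manip.get_calibration('wrist');p,d=manip.camera('wrist');X=cloud(d,c)
m=(X[...,2]>.04)&(d>0)&(np.abs(X[...,1]+.05)<.06)&(X[...,0]>.485)&(X[...,0]<.62)
P=X[m];A=np.c_[P[:,:2],np.ones(len(P))];k=np.linalg.lstsq(A,P[:,2],rcond=None)[0];print('slope fwd',np.degrees(np.arctan(k[:2]@U[:2])),'lat',np.degrees(np.arctan(k[:2]@[-U[1],U[0]])),'z',np.median(P[:,2]),len(P))"
```

```text
clock: 17.5
tool_pos: [0.4189, -0.0677, 0.0986]
tcp_rot: [-0.235, 2.106, -2.106]
ft_force: [-0.4, -0.5, -1.1]
grip_width: 0.0175
t 17.5 tcp [ 0.4189 -0.0677  0.0986] x [-0.976 -0.218  0.002] y [-0.002 -0.    -1.   ] F [-0.44 -0.46 -1.06] w 0.0175 q [-0.42  0.16  1.99 -0.    0.99  0.93]
shift [-0.006  0.543  0.021] turn [0.     0.0011 0.0007] deg 0.24
slope fwd -0.11590691905727592 lat -0.035861400400070506 z 0.06691983927173381 23294
```

The turner is still level. Lowering it to the bench.

```bash
python3 -m pendant '[[0,0.1,0,0,0,0,0],[0,0.25,0,0,0,0,0],[0,0.4,0,0,0,0,0],[0,0.5,0,0,0,0,0],[0,0.54,0,0,0,0,0]]'; python3 -m pendant '[[0,0,0,0,0,0,0],[0,0,0,0,0,0,0]]'; python3 -c "
from go import *
st()"
```

```text
clock: 18.05
tool_pos: [0.4174, -0.0685, 0.0329]
tcp_rot: [-0.237, 2.108, -2.107]
ft_force: [-2.1, 0.4, 4.7]
grip_width: 0.0175
clock: 18.25
tool_pos: [0.4177, -0.0688, 0.0335]
tcp_rot: [-0.236, 2.107, -2.108]
ft_force: [0.6, -0.3, -1.2]
grip_width: 0.0175
t 18.25 tcp [ 0.4177 -0.0688  0.0335] x [-0.976 -0.217  0.004] y [-0.004 -0.001 -1.   ] F [ 0.56 -0.28 -1.18] w 0.0175 q [-0.43  0.27  2.06 -0.    0.82  0.93]
```

Touching, within 0.5 mm. Open and retreat straight up.

```bash
python3 -m pendant '[[0,0.003,0,0,0,0,0],[0,0.003,0,0,0,0,0.3],[0,0.003,0,0,0,0,0.6],[0,0.003,0,0,0,0,1],[0,0.003,0,0,0,0,1]]' 20; python3 -m pendant '[[0,0,0,0,0,0,1],[0,0,0,0,0,0,1],[0,0,0,0,0,0,1],[0,0,0,0,0,0,1],[0,0,0,0,0,0,1]]'; python3 -m pendant '[[0,-0.15,0,0,0,0,1],[0,-0.4,0,0,0,0,1],[0,-0.7,0,0,0,0,1],[0,-0.9,0,0,0,0,1],[0,-0.9,0,0,0,0,1]]'; python3 -m pendant '[[0.1,-0.2,0,0,0,0,1],[0.2,-0.4,0,0,0,0,1],[0.3,-0.6,0,0,0,0,1],[0.5,-0.7,0,0,0,0,1],[0.5,-0.7,0,0,0,0,1]]';python3 look.py 13
python3 - <<'E'
from go import *
for n in ['top','scene','wrist']:
    if n=='wrist': p,d=manip.camera(n)
    else: z=np.load(f'pics/{n}13.npz');p,d=z['p'],z['d']
    X=cloud(d,manip.get_calibration(n));hsv=cv2.cvtColor(p,cv2.COLOR_RGB2HSV)
    m=((hsv[...,0]<8)|(hsv[...,0]>172))&(hsv[...,1]>150)&(d>0)&(np.abs(X[...,1]+.07)<.1)&(np.abs(X[...,0]-.4)<.12)&(X[...,2]>.057)
    if m.sum()<30: continue
    P=X[m];A=np.c_[P[:,:2]-P[:,:2].mean(0),np.ones(len(P))];f=np.linalg.lstsq(A,P[:,2],rcond=None)[0];print(n,len(P),rect(P),np.percentile(P[:,2],[5,50,95]),'slope',np.degrees(np.arctan(f[:2])))
E
```

```text
clock: 18.75
tool_pos: [0.4178, -0.0689, 0.0333]
tcp_rot: [-0.236, 2.107, -2.108]
ft_force: [0.9, 0.6, 0.1]
grip_width: 0.0456
clock: 19.25
tool_pos: [0.4178, -0.0689, 0.0333]
tcp_rot: [-0.236, 2.107, -2.108]
ft_force: [-0.2, 0.4, 0.2]
grip_width: 0.0853
clock: 19.75
tool_pos: [0.4205, -0.0698, 0.1445]
tcp_rot: [-0.229, 2.1, -2.109]
ft_force: [-0.6, -0.6, -0.6]
grip_width: 0.0931
clock: 20.25
tool_pos: [0.3606, -0.0828, 0.2288]
tcp_rot: [-0.228, 2.1, -2.11]
ft_force: [1.0, 0.0, -0.4]
grip_width: 0.0929
t 20.25 tcp [ 0.3606 -0.0828  0.2288] x [-0.976 -0.217 -0.002] y [ 0.003 -0.005 -1.   ] F [ 0.99  0.02 -0.43] w 0.0929 q [-0.53 -0.09  1.9  -0.    1.33  0.83]
top 614 mean [ 0.5482 -0.3483  0.015 ] circ [ 548.4 -349.2] 34.1 tilt fwd 0.4 tilt 0.4 along -0.0288
scene 633 mean [ 0.5542 -0.3523  0.0147] circ [ 551.5 -353.1] 35.4 tilt fwd 0.4 tilt 0.5 along -0.0239
scene 161 ((402.57745361328125, -79.25617218017578), (102.34918212890625, 37.811458587646484), 26.225587844848633) [0.05752876 0.06088848 0.06382382] slope [ 19.17669651 -67.1970338 ]
wrist 2634 ((402.12005615234375, -72.41687774658203), (97.89625549316406, 17.452661514282227), 12.754334449768066) [0.05895394 0.06095432 0.0623385 ] slope [-0.36340812  0.76062915]
```

View pics/top13.png

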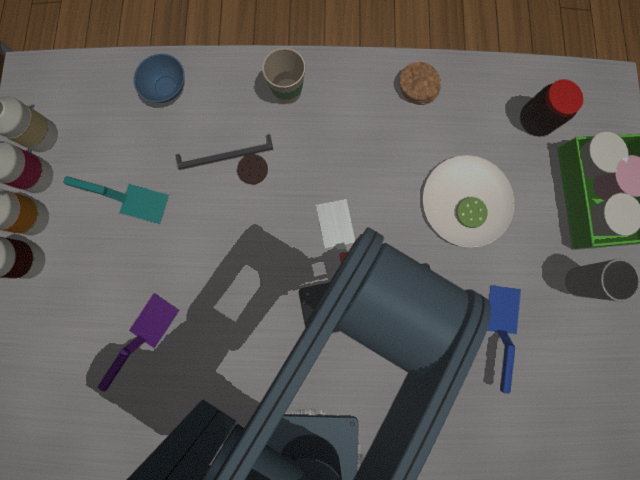

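View pics/scene13.png

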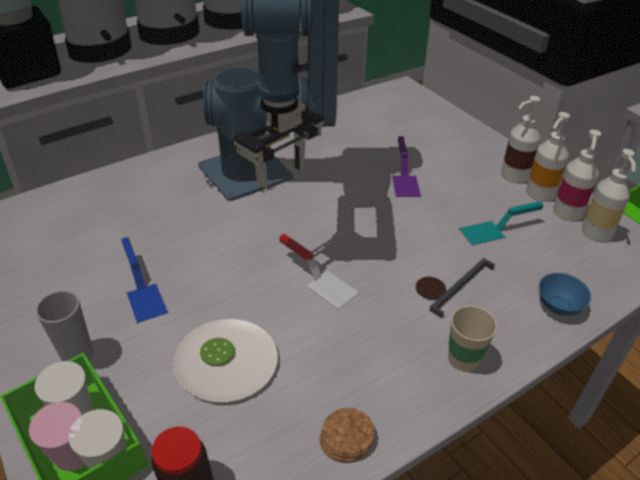

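The biscuit sits on the plate at top px (472,212), well inside a plate still centred near (468,201). The brown biscuit (252,169) hasn't moved, and the turner lies flat at (337,222), clear of the plate. Handing in.

```bash
python3 -c "
from rig import manip
print(manip.sign_off())"
```

```text
the job is handed in; nothing more can be done
None
```

I gripped the red-handled turner, slid its blade under the green biscuit at the rail and lifted it. I then carried it level to the white plate, tipped it off just above the plate floor, and laid the turner back on the bench. The job was handed in at about 20 s of the 69 s allowed; no verdict was reported.

**Last checks:**
- **Biscuit:** it lies flat to about 0.5° and right way up. Its top is 15 mm above the bench, as expected for the plate floor. It is 24–29 mm from the plate's centre; the two cameras differ by about 5 mm, both within the 50 mm limit.
- **Turner:** it lies flat with the handle level to about 1°. The handle top is at about 61 mm, which puts the grip point near 52 mm, and it is well clear of the plate.
- **Plate and brown biscuit:** by eye, neither has moved in the pictures since the start.
- **Disagreement:** the scene camera's slope fit for the handle (67°) made no sense, probably because it included points from the handle's side face. I went by the wrist camera's fit and the pictures instead.

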